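# Find the loose bolt of the drive's foot and hold its cap open

### The arm

A 6-joint arm with a two-finger parallel gripper is mounted at the origin on a cart in front of the work surface, level with it; the furniture and walls round the work are solid. World frame = base frame: x ahead of the robot, y to its left, z up, the work surface at z = 0. Lengths are in m, angles in rad, forces in N, time in s.
With the tool pointing down it reaches from about 0.375 to 0.9 m from the base axis. Payload 3.1 kg.
Tool frame: the origin (TCP) lies midway between the tips of the shut fingers; the grasp point (between the pads) lies 19 mm behind it; z points along the fingers, y is the direction in which the jaws open and shut (so a half turn about z gives the same grasp; the last joint's range is limited). The gripper opens to 85 mm and grips with 20 to 120 N. Pads are 22 mm wide; open, the fingers measure 114 mm over their backs; the gripper's body (76 mm by 85 mm) begins 54 mm behind the grasp point. The pads swing forward as they close: fully open they stand 13 mm farther back than shut.
Start: joints at [-1.419, 0.527, 1.433, -0, 1.181, -0.178], TCP at [0.203, -0.591, 0.201] pointing down, gripper open.
Joint ranges: [-3.08, 3.08], [-0.75, 2.2], [0.22, 2.44], [-1.43, 4.57], [0, 2.65], [-2.85, 2.85]. Speed limits (rad/s): [2.79, 2.79, 3.14, 3.14, 3.14, 3.14].

### API

Orientations are given as a unit quaternion [x, y, z, w].
In Python, from station import manip gives the robot as it stands. The module is installed in compiled form; this text tells all that it offers.
- The arm moves only by the tool drive_tool, never from a script. Its argument "deltas" is one flat list of numbers, 4 for each row, row after row: the shift along the tool's x, y, z in cm, then the turn about the tool's z in degrees. A call has 1 to 12 rows; each row is the pose to reach, as a shift and turn from the pose measured when the call began, along the tool's axes at that moment; what a row does not reach only later rows make up. A row lasts 1/10 s, in which the tool goes at most 50 mm and 8.59 degrees, less where a joint would pass 70% of its speed; a pose out of reach is approached as far as the arm can. A call with a gripper value outside its range is refused whole. "hand" is the finger opening in cm, from 0 to 8.54, set as the call begins (left out, the last holds). The fingers move at their own pace and stop on an object; "squeeze" is the grip in N (left out, the last holds). Time passes only in rows, so rows that repeat a pose let the fingers close. It gives the time, the measured TCP pose, the force and the opening at its end, in the units of the state.
- manip.sense(): the state, without advancing time (a new reading comes with each control period).
- manip.snapshot(name): name is "side" or "top" or "wrist"; returns a dict with "frame" (420x560x3 uint8, red, green, blue), "depth" (420x560 float32, m along the optical axis (not along the pixel's ray), 0 where there is no reading), "fx", "fy", "cx", "cy" (pixels), "k1" (the pictures are not rectified: a ray, as slopes to the right and down, at radius r is drawn at 1 + k1 r^2 times it, then the intrinsics apply), "R" (3x3) and "t" (3): a world point X has camera coordinates R X + t. Camera axes: x right, y down, z forward; pixel columns grow to the right and rows downward; lengths in m; the calibration is good to about 2 mm. A picture is of the moment at which its call begins.
- manip.sign_off(): hands the job in, once; it reports no verdict.
The state is a dict: "t": time; "q": joint angles; "qd": joint speeds; "tau": joint torques, N m; "tcp_pos": TCP position; "tool_rot": TCP orientation; "force": force on the tool from outside, world axes, zero at the start; "ft_torque": the same for the moment, N m; "finger_gap": opening from 0.0 (shut) to 1.0 (fully open).
Only numpy, scipy, OpenCV 4.12 (cv2) and the standard library are available. Lean on these libraries where they do the work, as an engineer would, in place of code of your own. Each camera call takes 0.05 s, during which the arm holds its last target.

### The job

The small grey motor's foot plate is held by three bolts, each under its own spring-shut flip cap, and one of the bolts has worked loose. Going from left to right as seen from the robot, push down on each closed cap in turn to find the one that gives: it drops a little and stays down. Then lift that one's cap by its front tab to more than half open and finish while still holding it up there with the gripper, so that the bolt can be got at; do not pull the bolt itself back up, keep the other two caps shut and do not disturb the things lying about.

Things in the scene. Friction and masses are not known exactly. Their poses are not given: they have to be found in the camera images.
- foot_plate: fixed aluminium foot plate, 185 x 330 x 12 mm, carrying a small grey finned motor at its far side (up to 72 mm above the bench) and three bolt mounts in a row along its near side. Origin: on the bench under the middle of the row; y runs along the row; its top is at 12 mm. The middle mount is at its origin, the others 110 mm to either side.
- mount_a: one of three bolt mounts that look alike (each may stand left, middle or right, turned a little, and be the loose one): disc, rubber bush, washer bracket with hexagon bolt, over it a grey flip cap 46 x 40 mm. Origin: its underside on the plate, 12 mm above the bench, straight under the bolt; x points from tab to hinge, z up. Closed cap's flat top: 34 mm above the origin (28 mm once sunk).
- bolt_a (a joint): how far the bolt of mount_a, with its bracket and cap, is pushed down (m): 0 at rest. A tight bolt gives less than 1 mm; the loose one sinks 6 mm, its bracket and cap with it, under a push of 4 N and stays down, held by friction (a straight pull of 6 N would drag it up again).
- cap_a (a joint): angle of the flip cap of mount_a (rad): 0 shut, 1.5 fully open; half open is 0.75. Hinged at its far edge, the near edge with the tab swings up and away from the robot; a weak spring (under 1 N at the tab) shuts it as soon as it is let go.
- cap_a_top (a point): middle of the flat top of cap_a: the place to tap (straight over the bolt)
- cap_a_tab (a point): centre of the lift tab of cap_a, a bar 14 mm wide (along the hinge line), 8 mm thick, whose free part sticks out 27 mm toward the robot from the cap's near edge; this point is 11 mm from its near end. 26 mm of free room below it down to the plate (20 once sunk). It can be pinched across its 14 mm from above and turns between the fingers as the cap swings.
- cap_a_hinge (a point): point on the hinge line of cap_a, midway along it; from here the tab point lies 64 mm nearer the robot and 8 mm higher when shut. The hinge line runs along the mount's y.
- mount_b: one of three bolt mounts that look alike (each may stand left, middle or right, turned a little, and be the loose one): disc, rubber bush, washer bracket with hexagon bolt, over it a grey flip cap 46 x 40 mm. Origin: its underside on the plate, 12 mm above the bench, straight under the bolt; x points from tab to hinge, z up. Closed cap's flat top: 34 mm above the origin (28 mm once sunk).
- bolt_b (a joint): how far the bolt of mount_b, with its bracket and cap, is pushed down (m): 0 at rest. A tight bolt gives less than 1 mm; the loose one sinks 6 mm, its bracket and cap with it, under a push of 4 N and stays down, held by friction (a straight pull of 6 N would drag it up again).
- cap_b (a joint): angle of the flip cap of mount_b (rad): 0 shut, 1.5 fully open; half open is 0.75. Hinged at its far edge, the near edge with the tab swings up and away from the robot; a weak spring (under 1 N at the tab) shuts it as soon as it is let go.
- cap_b_top (a point): middle of the flat top of cap_b: the place to tap (straight over the bolt)
- cap_b_tab (a point): centre of the lift tab of cap_b, a bar 14 mm wide (along the hinge line), 8 mm thick, whose free part sticks out 27 mm toward the robot from the cap's near edge; this point is 11 mm from its near end. 26 mm of free room below it down to the plate (20 once sunk). It can be pinched across its 14 mm from above and turns between the fingers as the cap swings.
- cap_b_hinge (a point): point on the hinge line of cap_b, midway along it; from here the tab point lies 64 mm nearer the robot and 8 mm higher when shut. The hinge line runs along the mount's y.
- mount_c: one of three bolt mounts that look alike (each may stand left, middle or right, turned a little, and be the loose one): disc, rubber bush, washer bracket with hexagon bolt, over it a grey flip cap 46 x 40 mm. Origin: its underside on the plate, 12 mm above the bench, straight under the bolt; x points from tab to hinge, z up. Closed cap's flat top: 34 mm above the origin (28 mm once sunk).
- bolt_c (a joint): how far the bolt of mount_c, with its bracket and cap, is pushed down (m): 0 at rest. A tight bolt gives less than 1 mm; the loose one sinks 6 mm, its bracket and cap with it, under a push of 4 N and stays down, held by friction (a straight pull of 6 N would drag it up again).
- cap_c (a joint): angle of the flip cap of mount_c (rad): 0 shut, 1.5 fully open; half open is 0.75. Hinged at its far edge, the near edge with the tab swings up and away from the robot; a weak spring (under 1 N at the tab) shuts it as soon as it is let go.
- cap_c_top (a point): middle of the flat top of cap_c: the place to tap (straight over the bolt)
- cap_c_tab (a point): centre of the lift tab of cap_c, a bar 14 mm wide (along the hinge line), 8 mm thick, whose free part sticks out 27 mm toward the robot from the cap's near edge; this point is 11 mm from its near end. 26 mm of free room below it down to the plate (20 once sunk). It can be pinched across its 14 mm from above and turns between the fingers as the cap swings.
- cap_c_hinge (a point): point on the hinge line of cap_c, midway along it; from here the tab point lies 64 mm nearer the robot and 8 mm higher when shut. The hinge line runs along the mount's y.
- marker: bystander: black marker lying, 138 mm long, 17 mm thick; origin at the centre of its underside
- weigh_boats_2: bystander: stack of white weighing boats, 63 mm square, 28 mm high, on the near left; origin at the centre of its underside
- sample_pot: bystander: white sample pot with screw lid, 54 mm across, 68 mm high; origin at the centre of its underside
- spare_cap: bystander: blue screw cap of a bottle, 35 mm across, 17 mm high, lying on the foot plate between two mounts; origin at the centre of its underside
- dropper_bottle: bystander: amber dropper bottle, 36 mm across, 101 mm high; origin at the centre of its underside

How it is judged:
By the outcome, as a careful person would: the job done as asked, in the order asked, and still so for the second after the job is handed in, while the arm keeps its last pose, push and grip.
It also fails if it takes over 48 s, if anything falls off the work surface, if the arm or the gripper's body presses on something with over 40 N, if the wrist force passes 120 N, or if a joint passes its speed limit or range.

## Working session

There is one attempt and no reset: what is moved stays moved. The work goes in short steps, Python scripts to look and compute and a tool call to move; the robot and the scene stay as the last step left them, time stands still between calls to the robot, and variables do not carry over. Pictures are saved under pics/ and viewed, and the job is handed in when it is done.

Besides the shell and the picture viewer there is one more tool, called after "Call:" as name(argument=value, ...) on one line, values as JSON. drive_tool: Moves the arm, as the interface text tells. Its arguments: {"type":"object","properties":{"deltas":{"type":"array"},"hand":{"type":"number"},"squeeze":{"type":"number"}},"required":["deltas"]}

```bash
mkdir -p pics; ls
cat > h.py <<'E'
import numpy as np, cv2
from station import manip
def snap(name,fn):
    s=manip.snapshot(name); cv2.imwrite('pics/'+fn+'.png',cv2.cvtColor(s['frame'],cv2.COLOR_RGB2BGR)); np.savez('pics/'+fn+'.npz',**s); return s
def load(fn): return dict(np.load('pics/'+fn+'.npz'))
def ray(s,u,v):
    K=np.array([[s['fx'],0,s['cx']],[0,s['fy'],s['cy']],[0,0,1]],float)
    p=np.array([(u-s['cx'])/s['fx'],(v-s['cy'])/s['fy']],float);d=p.copy()
    for _ in range(30): p=d/(1+s['k1']*(p@p))
    R=s['R'];c=-R.T@s['t'];w=R.T@np.array([p[0],p[1],1]);return c,w
def onplane(s,u,v,z):
    c,w=ray(s,u,v);return c+w*(z-c[2])/w[2]
def proj(s,X):
    c=s['R']@np.asarray(X,float)+s['t'];p=c[:2]/c[2];p=p*(1+s['k1']*(p@p));return s['fx']*p[0]+s['cx'],s['fy']*p[1]+s['cy']
def ptd(s,u,v):
    c,w=ray(s,u,v);return c+w*float(s['depth'][int(round(v)),int(round(u))])
E
python3 - <<'E'
from h import *
for n in ['top','side','wrist']: 
    s=snap(n,n+'0'); print(n,-s['R'].T@s['t'],s['R'][2],s['k1'],s['fx'])
print(manip.sense())
E
```

```text
pics
top [0.32584526 0.02608385 1.68558345] [ 0.13704962  0.01016061 -0.99051207] -0.06637208213913909 529.2554619285332
side [ 0.94741655 -0.6376461   1.02734288] [-0.33372619  0.53283629 -0.77763251] -0.09076786097989654 520.5356118187249
wrist [ 0.27058729 -0.56819703  0.37386986] [-0.27187716 -0.0910832  -0.95801183] -0.07447864497213671 367.6605671572693
{'t': 0.15, 'q': array([-1.41848516e+00,  5.28255879e-01,  1.43361938e+00, -1.58768115e-05,
        1.18140187e+00, -1.78477877e-01]), 'qd': array([ 9.78375988e-04, -3.56948053e-03, -3.88716994e-03, -9.52928544e-05,
        3.03458411e-04,  9.30504885e-04]), 'tau': array([ 3.54940694e-04, -4.42744088e+01, -1.78275418e+01, -2.30272435e-04,
        5.64275877e-03,  4.06541659e-06]), 'tcp_pos': array([ 0.20293632, -0.59049568,  0.19995284]), 'tool_rot': array([ 9.86352630e-01,  1.64644402e-01,  3.67797429e-06, -8.42258188e-04]), 'force': array([0.30203133, 0.13326231, 0.12655752]), 'ft_torque': array([ 0.01469205, -0.00042514,  0.00095216]), 'finger_gap': 1.0001984976674323}
```

View pics/top0.png

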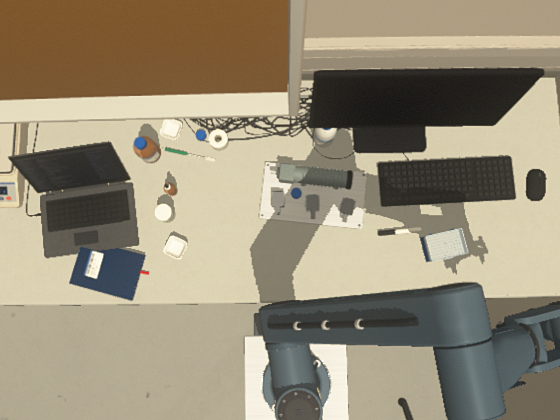

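View pics/side0.png

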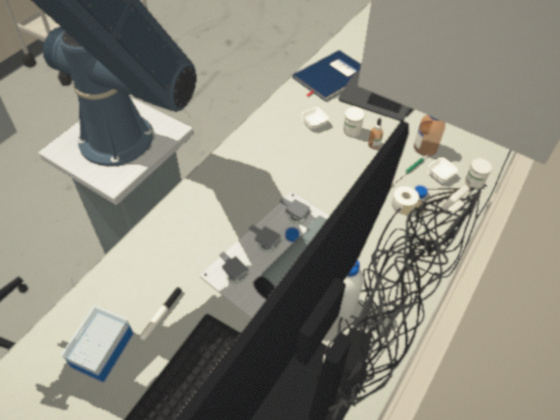

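The top view shows the plate at u 258–368, v 160–228, with the three caps near (278,200), (313,205) and (347,207). The blue cap is at (296,193). I'll zoom in next.

Run:
```python
from h import *
a=cv2.imread('pics/top0.png')[155:235,250:375]; cv2.imwrite('pics/topz.png',cv2.resize(a,None,fx=6,fy=6,interpolation=cv2.INTER_CUBIC))
a=cv2.imread('pics/side0.png')[185:300,190:335]; cv2.imwrite('pics/sidez.png',cv2.resize(a,None,fx=5,fy=5,interpolation=cv2.INTER_CUBIC))
s=load('top0')
for uv in [(262,217),(360,226),(266,164),(278,200),(313,205),(347,207)]: print(uv,onplane(s,*uv,0.012).round(4),ptd(s,*uv).round(4))
```

```text
(262, 217) [0.522  0.0983 0.012 ] [0.522  0.0983 0.0124]
(360, 226) [ 0.4873 -0.2124  0.012 ] [ 0.487  -0.2121  0.0144]
(266, 164) [0.6941 0.0831 0.012 ] [0.6945 0.0832 0.0099]
(278, 200) [0.5758 0.0464 0.012 ] [0.5705 0.046  0.0471]
(313, 205) [ 0.5575 -0.065   0.012 ] [ 0.5532 -0.0633  0.0424]
(347, 207) [ 0.5489 -0.1733  0.012 ] [ 0.5437 -0.1686  0.0514]
```

View pics/topz.png

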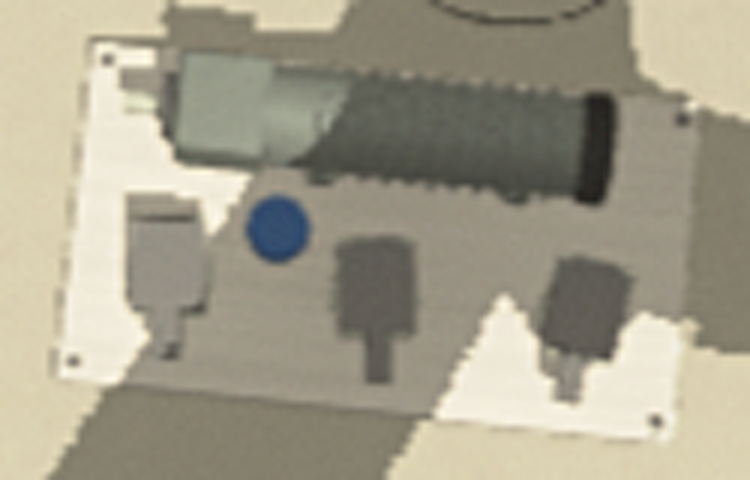

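View pics/sidez.png

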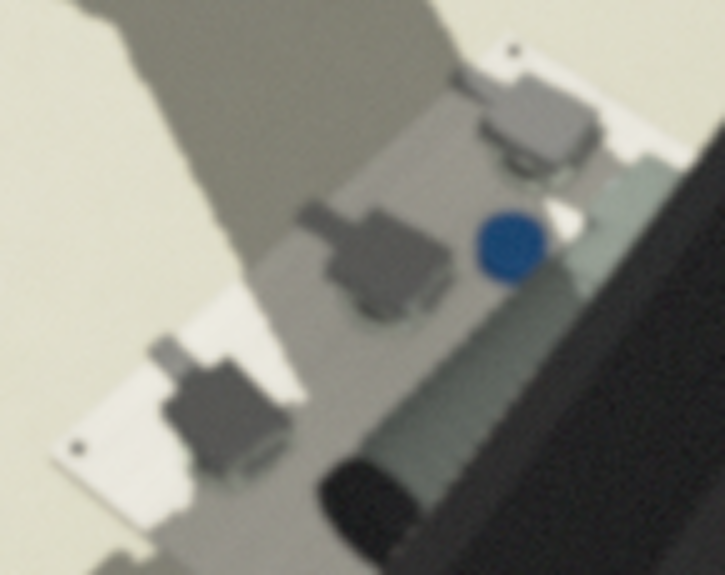

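Call:
drive_tool(deltas=[4.3,-3.2,-1,2,8.6,-6.4,-2,5,13,-9.6,-3,8,17.3,-12.7,-4,11,21.6,-15.9,-5,14,26,-19.1,-5,17,30.3,-22.3,-5,20,34.6,-25.5,-5,23,39,-28.7,-5,25,43.3,-31.9,-5,25,47.6,-35,-5,25,51.9,-38.2,-5,25], hand=0, squeeze=20)

```text
t: 1.35
tcp_pos: [0.5426, -0.0991, 0.2506]
tool_rot: [0.999, -0.053, -0.0, -0.001]
force: [0.8, -1.6, -0.4]
finger_gap: -0.002
```

Run:
```python
from h import *
for n in ['top','side','wrist']: 
    s=snap(n,n+'1')
print(-s['R'].T@s['t'],s['R'][2])
st=manip.sense();print(st['t'],st['q'],st['tcp_pos'],st['tool_rot'],st['force'])
```

```text
[ 0.61533864 -0.10477388  0.42458276] [-0.28440632  0.03184178 -0.9581749 ]
1.5 [-0.38269422  0.37231594  1.55716222  0.00165283  1.21344847  1.28733761] [ 0.54274446 -0.09827444  0.25027407] [ 9.98754366e-01 -4.98865975e-02 -3.77261110e-04 -9.49549255e-04] [-0.9836013   0.10628788  0.29410808]
```

View pics/wrist1.png

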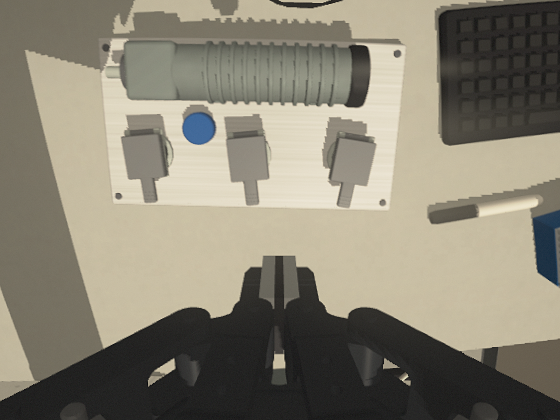

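The wrist view shows three closed caps with bodies near (145,158), (248,158) and (353,160). Their tabs point down to (150,200), (251,203) and (345,205).

Run:
```python
from h import *
s=load('wrist1'); im=s['frame']
g=im[100:220,100:400]; cv2.imwrite('pics/wz.png',cv2.resize(g[:,:,::-1],(798,319),interpolation=cv2.INTER_CUBIC))
f=im.astype(int); v=f.max(2)
P=np.zeros(im.shape)
# pointcloud height
H=np.zeros(v.shape)
for y in range(100,220):
  for x in range(100,400): 
    P[y,x]=ptd(s,x,y)
H=P[:,:,2]
print('plate z',np.median(H[180:200,200:230]))
for n,(a,b) in dict(L=(115,175),M=(222,276),R=(322,382)).items():
  roi=np.zeros(v.shape,bool);roi[118:215,a:b]=1
  top=roi&(H>0.034)&(H<0.06)&(v<150)
  k,lab,stt,c=cv2.connectedComponentsWithStats(top.astype(np.uint8)); i=1+stt[1:,4].argmax(); m=lab==i
  X=P[m]; print(n,m.sum(),'z pct',np.percentile(X[:,2],[5,50,95]).round(4),stt[i])
  core=cv2.erode(cv2.morphologyEx(m.astype(np.uint8),cv2.MORPH_OPEN,np.ones((21,21),np.uint8)),np.ones((1,1),np.uint8))
  r=cv2.minAreaRect(np.argwhere(core)[:,::-1].astype(np.float32))
  bx=np.array([onplane(s,*p,0.046) for p in cv2.boxPoints(r)])[:,:2]
  print(' core px',r,'ctr',onplane(s,*r[0],0.046).round(4),'box',bx.round(4).tolist(), 'zc',np.median(P[core>0][:,2]).round(4))
  tab=m&~cv2.dilate(core,np.ones((5,5),np.uint8)).astype(bool)
  k,lab,stt,c=cv2.connectedComponentsWithStats(tab.astype(np.uint8)); i=1+stt[1:,4].argmax(); t=lab==i
  yy,xx=np.nonzero(t); print(' tab px',stt[i], 'tip',onplane(s,xx[yy>=yy.max()-1].mean(),yy.max(),0.044).round(4),'mid',onplane(s,xx.mean(),yy.mean(),0.044).round(4),'z',np.median(P[t][:,2]).round(4))
```

```text
plate z 0.012949211911496172
L 2194 z pct [0.0372 0.0465 0.048 ] [ 121  127   46   75 2194]
 core px ((139.5, 154.0), (48.0, 29.0), 90.0) ctr [0.5748 0.0468 0.046 ] box [[0.6008, 0.0571], [0.5975, 0.0269], [0.548, 0.0363], [0.5512, 0.0677]] zc 0.0466
 tab px [154 127  13  51 367] tip [0.5481 0.0314 0.044 ] mid [0.5688 0.0269 0.044 ] z 0.0456
M 1989 z pct [0.0374 0.0467 0.0481] [ 227  129   41   76 1989]
 core px ((243.0, 154.0), (44.0, 30.0), 90.0) ctr [ 0.5636 -0.0611  0.046 ] box [[0.5874, -0.0487], [0.5844, -0.0791], [0.539, -0.0739], [0.5422, -0.0425]] zc 0.0467
 tab px [231 174  32  31 280] tip [ 0.509 -0.061  0.044] mid [ 0.5261 -0.0629  0.044 ] z 0.0469
R 1112 z pct [0.0366 0.0464 0.0479] [ 329  131   47   50 1112]
 core px ((0.0, 0.0), (0.0, 0.0), 0.0) ctr [0.7425 0.1611 0.046 ] box [[0.7425, 0.1611], [0.7425, 0.1611], [0.7425, 0.1611], [0.7425, 0.1611]] zc nan
 tab px [ 329  131   47   50 1112] tip [ 0.5268 -0.1511  0.044 ] mid [ 0.5577 -0.1733  0.044 ] z 0.0464
  return _methods._mean(a, axis=axis, dtype=dtype,
  ret = ret.dtype.type(ret / rcount)
```

View pics/wz.png

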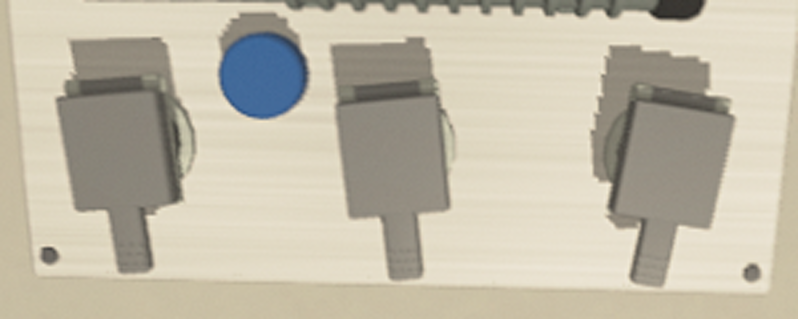

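Run:
```python
from h import *
s=load('wrist1')
C=dict(L=([(58,99),(158,93),(176,203),(76,211)],[(120,272),(153,268)]),M=([(337,105),(437,97),(449,210),(352,217)],[(388,279),(421,276)]),R=([(638,98),(733,116),(712,227),(611,209)],[(632,283),(663,286)]))
st=manip.sense()
for n,(c,t) in C.items():
  w=np.array([onplane(s,100+u/2.66,100+v/2.66,.046) for u,v in c])[:,:2]
  tt=np.array([onplane(s,100+u/2.66,100+v/2.66,.042) for u,v in t])[:,:2].mean(0)
  far=(w[0]+w[1])/2;near=(w[2]+w[3])/2; d=far-tt; d/=np.linalg.norm(d)
  print(n,'ctr',w.mean(0).round(4),'len',np.linalg.norm(far-near).round(4),np.linalg.norm(w[0]-w[1]).round(4),'tip',tt.round(4),'tabpt',(tt+d*.011).round(4),'yaw',np.degrees(np.arctan2(d[1],d[0])).round(1))
  z=[]
  q=np.mean(c,0)/2.66+100; z=s['depth'][int(q[1])-5:int(q[1])+6,int(q[0])-5:int(q[0])+6]; print('   z',ptd(s,*q).round(4))
from scipy.spatial.transform import Rotation as Ro
print(Ro.from_quat(st['tool_rot']).as_matrix().round(4).tolist(),st['tcp_pos'])
```

```text
L ctr [0.5709 0.0428] len 0.044 0.0399 tip [0.5217 0.0459] tabpt [0.5327 0.0453] yaw -3.0
   z [0.5713 0.0422 0.0472]
M ctr [ 0.5575 -0.0656] len 0.0444 0.0386 tip [ 0.5078 -0.0636] tabpt [ 0.5188 -0.0639] yaw -1.6
   z [ 0.5581 -0.0658  0.0479]
R ctr [ 0.5449 -0.1742] len 0.0444 0.0378 tip [ 0.4952 -0.1621] tabpt [ 0.5059 -0.1648] yaw -14.0
   z [ 0.5457 -0.1737  0.0485]
[[0.995, -0.0996, -0.0007], [-0.0996, -0.995, 0.0019], [-0.0008, -0.0019, -1.0]] [ 0.54274446 -0.09827444  0.25027407]
```

Call:
drive_tool(deltas=[0.5,-4.7,2,0,1,-9.5,5,0,1.4,-14.3,9,0,1.4,-14.3,13,0,1.4,-14.3,17,0,1.4,-14.3,18.7,0,1.4,-14.3,18.7,0,1.4,-14.3,18.7,0])

```text
t: 2.3
tcp_pos: [0.571, 0.0417, 0.0638]
tool_rot: [0.999, -0.051, -0.0, -0.001]
force: [0.6, 0.0, 0.3]
finger_gap: 0.0
```

```bash
cat > st.py <<'E'
from h import *
from scipy.spatial.transform import Rotation as Ro
def go(x,y,z,yaw=None):
    st=manip.sense();R=Ro.from_quat(st['tool_rot']).as_matrix()
    print('t',round(st['t'],2),'tcp',st['tcp_pos'].round(4),'yaw',np.degrees(np.arctan2(R[1,0],R[0,0])).round(2),'F',st['force'].round(2),'gap',round(st['finger_gap'],3),'tilt',R[2].round(3))
    print(' delta cm',(100*R.T@(np.array([x,y,z])-st['tcp_pos'])).round(2))
E
python3 - <<'E'
from st import *
go(.571,.043,.046)
s=snap('wrist','wrist2')
E
```

```text
t 2.3 tcp [0.571  0.0417 0.0638] yaw -5.8 F [0.59 0.01 0.27] gap 0.0 tilt [-0.001 -0.002 -1.   ]
 delta cm [-0.01 -0.13  1.78]
```

View pics/wrist2.png

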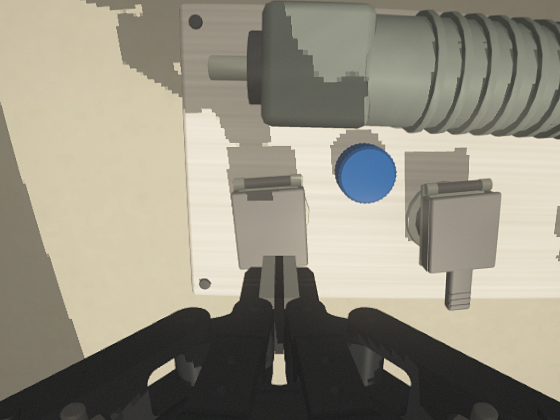

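Call:
drive_tool(deltas=[0,-0.1,0.5,0,0,-0.1,1.0,0,0,-0.1,1.4,0,0,-0.1,1.6,0,0,-0.1,1.7,0,0,-0.1,1.8,0,0,-0.1,1.8,0])

```text
t: 3.05
tcp_pos: [0.5719, 0.0428, 0.0466]
tool_rot: [0.999, -0.051, 0.001, -0.001]
force: [0.1, 0.6, -0.2]
finger_gap: -0.001
```

Run:
```python
from st import *
go(.571,.043,.046)
```

```text
t 3.05 tcp [0.5719 0.0428 0.0466] yaw -5.79 F [ 0.08  0.6  -0.17] gap -0.001 tilt [ 0.001 -0.002 -1.   ]
 delta cm [-0.09 -0.01  0.06]
```

Call:
drive_tool(deltas=[0,0,0.1,0,0,0,0.15,0,0,0,0.2,0,0,0,0.2,0])

```text
t: 3.45
tcp_pos: [0.5719, 0.0428, 0.0445]
tool_rot: [0.999, -0.051, 0.001, -0.001]
force: [-0.9, -0.8, 0.3]
finger_gap: -0.003
```

Call:
drive_tool(deltas=[0,0,0.1,0,0,0,0.15,0,0,0,0.2,0,0,0,0.2,0])

```text
t: 3.85
tcp_pos: [0.5718, 0.0428, 0.0424]
tool_rot: [0.999, -0.051, 0.0, -0.001]
force: [0.5, 0.0, -0.3]
finger_gap: 0.001
```

Run:
```python
from st import *
go(.571,.043,.046)
s=snap('wrist','wrist3'); s=snap('side','side3')
a=s['frame'][185:300,190:335,::-1]; cv2.imwrite('pics/side3z.png',cv2.resize(a,None,fx=5,fy=5,interpolation=cv2.INTER_CUBIC))
```

```text
t 3.85 tcp [0.5718 0.0428 0.0424] yaw -5.79 F [ 0.53  0.02 -0.33] gap 0.001 tilt [ 0.001 -0.002 -1.   ]
 delta cm [-0.08 -0.01 -0.36]
```

View pics/wrist3.png

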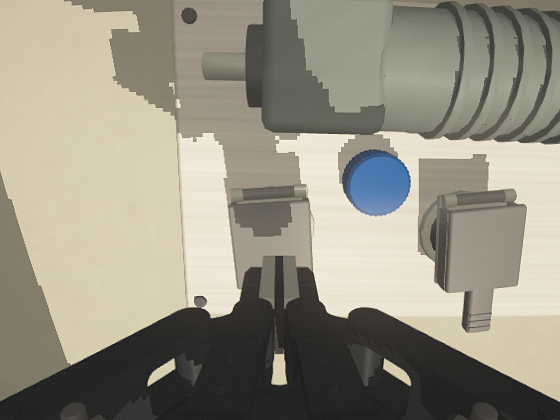

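View pics/side3z.png

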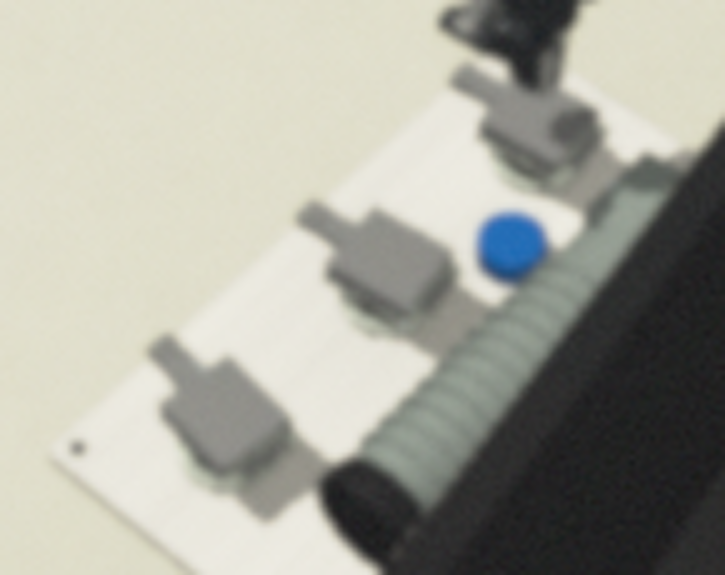

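Run:
```python
from st import *
s=load('side3'); tz=lambda X:tuple((np.array(proj(s,X))-[190,185])*5)
tcp=np.array([.5718,.0428,.0424])
print('side tcp',tz(tcp),'z+1cm',tz(tcp+[0,0,.01]),'ctr',tz([.571,.043,.046]))
w=load('wrist3'); print('wrist tcp',proj(w,tcp),proj(w,tcp+[0,0,.01]),'depth', [w['depth'][v,270].round(4) for v in range(225,290,8)],[ptd(w,270,v).round(4).tolist() for v in (230,240,250,262,270)])
```

```text
side tcp (np.float64(532.4114309170585), np.float64(120.97950263098767)) z+1cm (np.float64(533.3050562397767), np.float64(108.07228590873834)) ctr (np.float64(531.5422186379974), np.float64(115.35088286012993))
wrist tcp (np.float64(276.30297598966416), np.float64(243.91947781067762)) (np.float64(276.1371512894986), np.float64(251.80235269564363)) depth [np.float32(0.1802), np.float32(0.1815), np.float32(0.1819), np.float32(0.1834), np.float32(0.1486), np.float32(0.1416), np.float32(0.1358), np.float32(0.1291), np.float32(0.1225)] [[0.5809, 0.045, 0.0459], [0.5765, 0.0454, 0.0481], [0.5708, 0.046, 0.0471], [0.5815, 0.044, 0.0842], [0.5819, 0.0437, 0.0922]]
```

Run:
```python
from st import *
w=load('wrist3'); 
for v in range(236,266,2): print(v,[ptd(w,u,v).round(3).tolist() for u in (270,279,288)], w['frame'][v,270])
a=w['frame'][190:310,200:360,::-1]; cv2.imwrite('pics/w3z.png',cv2.resize(a,None,fx=5,fy=5,interpolation=cv2.INTER_CUBIC))
s=load('side3')
print('side')
for v in range(195,216): print(v,[ptd(s,u,v).round(3).tolist() for u in (294,297,299)])
```

```text
236 [[0.578, 0.045, 0.047], [0.578, 0.041, 0.047], [0.577, 0.036, 0.047]] [130 125 113]
238 [[0.577, 0.045, 0.047], [0.577, 0.041, 0.047], [0.576, 0.037, 0.046]] [165 158 143]
240 [[0.577, 0.045, 0.048], [0.575, 0.041, 0.046], [0.575, 0.037, 0.046]] [165 158 145]
242 [[0.575, 0.046, 0.047], [0.574, 0.041, 0.047], [0.574, 0.037, 0.047]] [166 159 145]
244 [[0.574, 0.046, 0.047], [0.573, 0.041, 0.047], [0.573, 0.037, 0.047]] [165 158 144]
246 [[0.573, 0.046, 0.047], [0.572, 0.041, 0.047], [0.572, 0.037, 0.048]] [166 157 144]
248 [[0.571, 0.046, 0.046], [0.571, 0.041, 0.047], [0.571, 0.037, 0.047]] [166 158 143]
250 [[0.571, 0.046, 0.047], [0.571, 0.042, 0.048], [0.569, 0.037, 0.046]] [165 158 143]
252 [[0.57, 0.046, 0.047], [0.569, 0.042, 0.047], [0.568, 0.037, 0.045]] [166 159 144]
254 [[0.568, 0.046, 0.046], [0.568, 0.042, 0.047], [0.568, 0.037, 0.048]] [168 159 146]
256 [[0.581, 0.044, 0.078], [0.581, 0.04, 0.078], [0.58, 0.037, 0.078]] [113 108  99]
258 [[0.581, 0.044, 0.08], [0.581, 0.04, 0.081], [0.581, 0.037, 0.08]] [119 115 103]
260 [[0.581, 0.044, 0.082], [0.581, 0.04, 0.082], 
[... 1057 characters left out ...]
, 0.049, 0.047], [0.572, 0.053, 0.044]]
207 [[0.565, 0.043, 0.046], [0.571, 0.046, 0.047], [0.575, 0.049, 0.046]]
208 [[0.568, 0.037, 0.05], [0.574, 0.042, 0.049], [0.576, 0.047, 0.046]]
209 [[0.568, 0.036, 0.047], [0.573, 0.042, 0.045], [0.578, 0.044, 0.046]]
210 [[0.571, 0.033, 0.049], [0.577, 0.037, 0.049], [0.578, 0.044, 0.043]]
211 [[0.571, 0.032, 0.047], [0.577, 0.036, 0.047], [0.581, 0.04, 0.045]]
212 [[0.573, 0.03, 0.046], [0.579, 0.033, 0.047], [0.583, 0.035, 0.048]]
213 [[0.574, 0.027, 0.046], [0.581, 0.029, 0.049], [0.585, 0.032, 0.048]]
214 [[0.575, 0.027, 0.043], [0.583, 0.026, 0.05], [0.587, 0.03, 0.048]]
215 [[0.576, 0.026, 0.041], [0.583, 0.027, 0.045], [0.586, 0.032, 0.041]]
```

View pics/w3z.png

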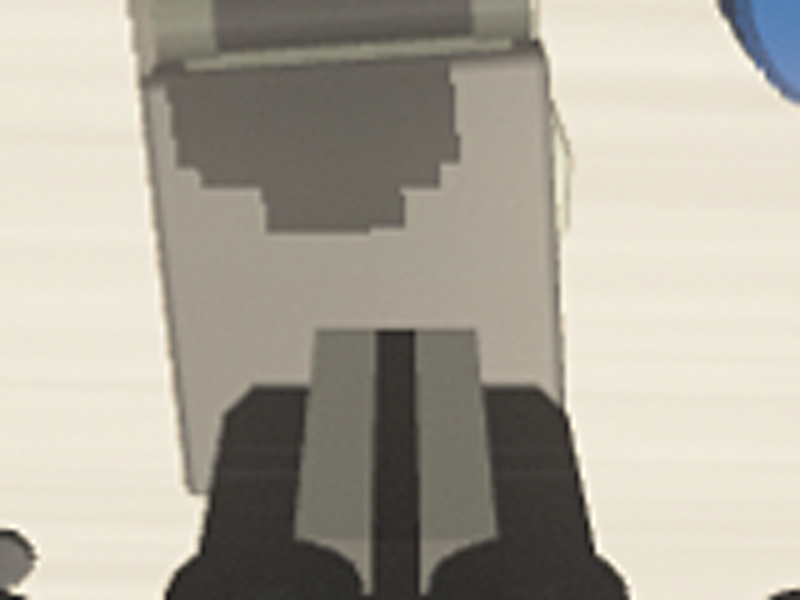

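The fingers still show about 30 mm above the cap in both views, although the reported TCP is already below its top. The cap hasn't moved and there is no force, so I'll trust contact and keep going down gently.

Call:
drive_tool(deltas=[0,0,0.5,0,0,0,1.0,0,0,0,1.5,0,0,0,2.0,0,0,0,2.3,0,0,0,2.3,0])

```text
t: 4.55
tcp_pos: [0.5715, 0.0429, 0.0188]
tool_rot: [0.999, -0.051, -0.0, -0.001]
force: [0.5, 0.2, -1.2]
finger_gap: 0.002
```

Run:
```python
from st import *
go(.571,.043,.046)
w=snap('wrist','wrist4'); s=snap('side','side4')
for v in range(244,266,2): print(v,[ptd(w,u,v).round(3).tolist() for u in (270,288)])
for v in range(200,216): print(v,[ptd(s,u,v).round(3).tolist() for u in (294,297,299)])
```

```text
t 4.55 tcp [0.5715 0.0429 0.0188] yaw -5.79 F [ 0.55  0.23 -1.16] gap 0.002 tilt [-0.    -0.002 -1.   ]
 delta cm [-0.05 -0.01 -2.72]
244 [[0.582, 0.044, 0.045], [0.583, 0.036, 0.048]]
246 [[0.582, 0.044, 0.047], [0.582, 0.037, 0.047]]
248 [[0.581, 0.044, 0.046], [0.581, 0.037, 0.047]]
250 [[0.58, 0.045, 0.046], [0.579, 0.037, 0.047]]
252 [[0.579, 0.045, 0.046], [0.579, 0.037, 0.047]]
254 [[0.578, 0.045, 0.046], [0.578, 0.037, 0.047]]
256 [[0.581, 0.044, 0.055], [0.58, 0.037, 0.055]]
258 [[0.581, 0.044, 0.056], [0.58, 0.037, 0.056]]
260 [[0.581, 0.044, 0.058], [0.58, 0.037, 0.059]]
262 [[0.581, 0.044, 0.06], [0.58, 0.037, 0.06]]
264 [[0.581, 0.044, 0.062], [0.58, 0.037, 0.062]]
200 [[0.578, 0.017, 0.108], [0.58, 0.028, 0.098], [0.583, 0.031, 0.097]]
201 [[0.58, 0.014, 0.108], [0.582, 0.024, 0.101], [0.583, 0.032, 0.092]]
202 [[0.58, 0.013, 0.106], [0.577, 0.034, 0.083], [0.581, 0.037, 0.082]]
203 [[0.581, 0.013, 0.104], [0.577, 0.034, 0.079], [0.581, 0.037, 0.079]]
204 [[0.583, 0.009, 0.105], [0.577, 0.034, 0.076], [0.582, 0.036, 0.077]]
205 [[0.572, 0.029, 0.074], [0.578, 0.033, 0.073], [0.58, 0.038, 0.069]]
206 [[0.573, 0.027, 0.073], [0.577, 0.034, 0.067], [0.581, 0.037, 0.068]]
207 [[0.572, 0.029, 0.065], [0.577, 0.034, 0.064], [0.58, 0.039, 0.061]]
208 [[0.572, 0.03, 0.06], [0.578, 0.033, 0.062], [0.581, 0.037, 0.06]]
209 [[0.572, 0.03, 0.056], [0.578, 0.035, 0.056], [0.581, 0.038, 0.055]]
210 [[0.569, 0.036, 0.045], [0.578, 0.035, 0.052], [0.579, 0.043, 0.045]]
211 [[0.57, 0.035, 0.042], [0.577, 0.036, 0.047], [0.582, 0.038, 0.047]]
212 [[0.573, 0.03, 0.046], [0.579, 0.034, 0.046], [0.583, 0.035, 0.047]]
213 [[0.576, 0.024, 0.051], [0.58, 0.033, 0.044], [0.584, 0.035, 0.045]]
214 [[0.576, 0.025, 0.046], [0.583, 0.027, 0.048], [0.587, 0.03, 0.048]]
215 [[0.577, 0.024, 0.044], [0.583, 0.027, 0.044], [0.587, 0.029, 0.045]]
```

Call:
drive_tool(deltas=[0,0,0.3,0,0,0,0.6,0,0,0,0.7,0,0,0,0.8,0,0,0,0.8,0])

```text
t: 5.15
tcp_pos: [0.5723, 0.0428, 0.0115]
tool_rot: [0.999, -0.051, 0.001, -0.001]
force: [0.3, -0.8, 2.4]
finger_gap: -0.002
```

Call:
drive_tool(deltas=[0,0,0.05,0,0,0,0.1,0,0,0,0.1,0])

```text
t: 5.45
tcp_pos: [0.5723, 0.0428, 0.0106]
tool_rot: [0.999, -0.051, 0.001, -0.001]
force: [-0.5, -0.5, 3.9]
finger_gap: 0.001
```

Call:
drive_tool(deltas=[0,0,0.1,0,0,0,0.15,0,0,0,0.2,0,0,0,0.2,0])

```text
t: 5.85
tcp_pos: [0.5723, 0.0428, 0.0092]
tool_rot: [0.999, -0.05, 0.001, -0.001]
force: [-1.9, -1.1, 7.3]
finger_gap: 0.001
```

Call:
drive_tool(deltas=[0,0,0.1,0,0,0,0.2,0,0,0,0.25,0,0,0,0.25,0])

```text
t: 6.25
tcp_pos: [0.5723, 0.0428, 0.0087]
tool_rot: [0.999, -0.05, 0.001, -0.001]
force: [-4.2, -1.1, 18.5]
finger_gap: -0.005
```

Run:
```python
from st import *
go(.571,.043,.046)
w=snap('wrist','wrist5')
for r in [(235,250),]:
  for v in range(215,256,4): print(v,[ptd(w,u,v).round(4)[2] for u in (250,260,270,288,296)])
```

```text
t 6.25 tcp [0.5723 0.0428 0.0087] yaw -5.77 F [-4.22 -1.07 18.54] gap -0.005 tilt [ 0.002 -0.001 -1.   ]
 delta cm [-0.12 -0.01 -3.73]
215 [np.float64(0.0316), np.float64(0.0323), np.float64(0.0317), np.float64(0.0268), np.float64(0.0258)]
219 [np.float64(0.026), np.float64(0.0266), np.float64(0.0266), np.float64(0.0271), np.float64(0.0266)]
223 [np.float64(0.0395), np.float64(0.0388), np.float64(0.0403), np.float64(0.0393), np.float64(0.0414)]
227 [np.float64(0.0404), np.float64(0.0403), np.float64(0.0402), np.float64(0.0401), np.float64(0.0403)]
231 [np.float64(0.0404), np.float64(0.0396), np.float64(0.0409), np.float64(0.0401), np.float64(0.0398)]
235 [np.float64(0.0405), np.float64(0.0409), np.float64(0.04), np.float64(0.0408), np.float64(0.0408)]
239 [np.float64(0.0391), np.float64(0.0413), np.float64(0.0405), np.float64(0.0406), np.float64(0.0408)]
243 [np.float64(0.0408), np.float64(0.0401), np.float64(0.041), np.float64(0.0409), np.float64(0.0414)]
247 [np.float64(0.0399), np.float64(0.041), np.float64(0.0412), np.float64(0.0405), np.float64(0.0398)]
251 [np.float64(0.0404), np.float64(0.0395), np.float64(0.0399), np.float64(0.0416), np.float64(0.0412)]
255 [np.float64(0.0395), np.float64(0.0398), np.float64(0.0401), np.float64(0.0401), np.float64(0.0394)]
```

View pics/wrist5.png

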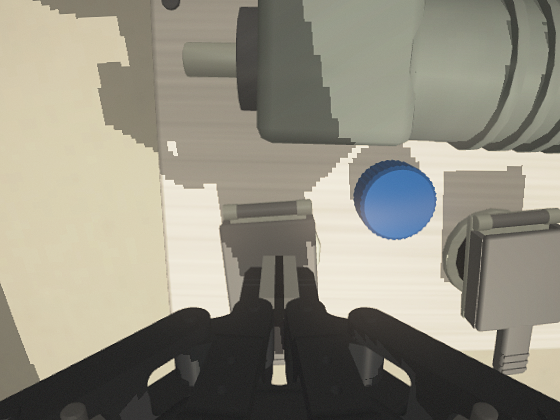

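The left cap dropped from about 47 to 40.5 mm, so it gives. The fingertips sit about 33 mm above the reported TCP. I'll lift off to check that it stays down, and tap the other two gently in order to complete the check.

Call:
drive_tool(deltas=[0,0,-0.8,0,0,0,-2.0,0,0,0,-4.0,0,0,0,-4.0,0])

```text
t: 6.7
tcp_pos: [0.574, 0.0426, 0.0508]
tool_rot: [0.999, -0.05, 0.004, -0.0]
force: [1.1, -0.8, 0.9]
finger_gap: -0.004
```

Run:
```python
from st import *
go(.5575,-.0656,.022)
w=snap('wrist','wrist6')
for v in range(215,256,8): print(v,[ptd(w,u,v).round(4).tolist() for u in (250,270,288)])
```

```text
t 6.7 tcp [0.574  0.0426 0.0508] yaw -5.77 F [ 1.08 -0.81  0.88] gap -0.004 tilt [ 0.007 -0.001 -1.   ]
 delta cm [-0.58 10.94  2.87]
215 [[0.5877, 0.0551, 0.0411], [0.5866, 0.0447, 0.0409], [0.5856, 0.0353, 0.0406]]
223 [[0.5832, 0.0557, 0.0407], [0.582, 0.0452, 0.0404], [0.5811, 0.0357, 0.0405]]
231 [[0.5787, 0.0563, 0.0407], [0.5778, 0.0456, 0.0411], [0.5768, 0.0361, 0.041]]
239 [[0.5741, 0.0569, 0.0404], [0.5732, 0.0462, 0.0409], [0.5722, 0.0365, 0.0409]]
247 [[0.5699, 0.0573, 0.0415], [0.5685, 0.0467, 0.0407], [0.5677, 0.037, 0.0411]]
255 [[0.5649, 0.058, 0.0406], [0.564, 0.0471, 0.0412], [0.644, 0.034, 0.2254]]
```

View pics/wrist6.png

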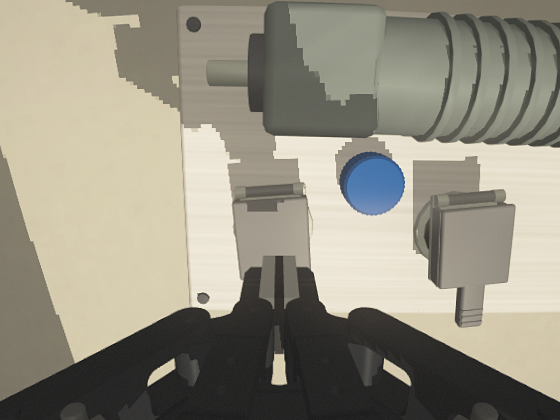

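The left cap reads 40.8 mm with the gripper off it, so it stays down and is the loose one. Next is the middle cap.

Call:
drive_tool(deltas=[-0.2,4,0,0,-0.4,8,0,0,-0.6,10.9,1,0,-0.6,10.9,2.9,0,-0.6,10.9,2.9,0,-0.6,10.9,3.3,0,-0.6,10.9,3.7,0,-0.6,10.9,3.9,0,-0.6,10.9,3.9,0])

```text
t: 7.65
tcp_pos: [0.556, -0.0648, 0.0139]
tool_rot: [0.999, -0.049, 0.002, 0.0]
force: [-6.3, -2.6, 22.1]
finger_gap: 0.003
```

Run:
```python
from st import *
go(.5575,-.0656,.012)
```

```text
t 7.65 tcp [ 0.556  -0.0648  0.0139] yaw -5.62 F [-6.34 -2.59 22.13] gap 0.003 tilt [ 0.005 -0.    -1.   ]
 delta cm [0.15 0.07 0.19]
```

The middle cap is stiff: 22 N at z 0.0139 with no give. Now the right one.

Call:
drive_tool(deltas=[0,0,-0.8,0,0,0,-2.0,0,-0.1,3,-4.0,0,0,7,-4,0,0,10.9,-4,0,0,10.9,-2,0,0,10.9,-1,0,0,10.9,-0.5,0,0,10.9,-0.5,0])

```text
t: 8.55
tcp_pos: [0.5447, -0.1717, 0.0181]
tool_rot: [0.999, -0.048, 0.001, -0.001]
force: [0.4, -0.5, 0.2]
finger_gap: -0.003
```

Run:
```python
from st import *
go(.5449,-.1742,.014)
w=snap('wrist','wrist7')
```

```text
t 8.55 tcp [ 0.5447 -0.1717  0.0181] yaw -5.53 F [ 0.38 -0.54  0.2 ] gap -0.003 tilt [ 0.003 -0.001 -1.   ]
 delta cm [0.05 0.25 0.41]
```

View pics/wrist7.png

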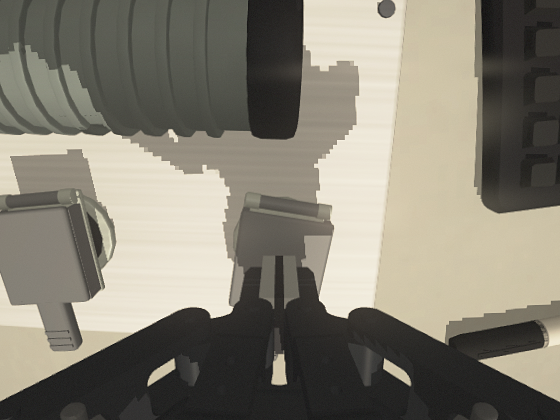

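Call:
drive_tool(deltas=[0,0.2,0.2,0,0,0.2,0.4,0,0,0.2,0.5,0,0,0.2,0.6,0,0,0.2,0.6,0])

```text
t: 9.1
tcp_pos: [0.5454, -0.1737, 0.0145]
tool_rot: [0.999, -0.048, 0.003, -0.0]
force: [-1.1, 2.2, 10.7]
finger_gap: 0.001
```

Neither the middle nor the right bolt gives (right: 10.7 N at z 0.0145). Next I open the fingers and hover over the left tab.

Run:
```python
from st import *
go(.5297,.0453,.035)
```

```text
t 9.1 tcp [ 0.5454 -0.1737  0.0145] yaw -5.51 F [-1.08  2.18 10.65] gap 0.001 tilt [ 0.005 -0.    -1.   ]
 delta cm [ -3.66 -21.64  -2.06]
```

Call:
drive_tool(deltas=[0,0,-0.8,0,0,0,-2.0,0,0,0,-4.5,0,-1,-4.5,-5,0,-1.7,-9,-5,-1,-2.4,-13.5,-5,-2,-3.1,-18,-5,-2.5,-3.7,-21.6,-5,-2.5,-3.7,-21.6,-4,-2.5,-3.7,-21.6,-4,-2.5], hand=4)

```text
t: 10.1
tcp_pos: [0.5286, 0.0457, 0.0541]
tool_rot: [1.0, -0.025, 0.002, 0.0]
force: [0.2, -0.0, 0.3]
finger_gap: 0.467
```

Run:
```python
from st import *
go(.5297,.0453,.03)
w=snap('wrist','wrist8'); snap('side','side8')
```

```text
t 10.1 tcp [0.5286 0.0457 0.0541] yaw -2.87 F [ 0.22 -0.04  0.28] gap 0.467 tilt [ 0.004  0.    -1.   ]
 delta cm [0.1  0.03 2.41]
```

View pics/wrist8.png

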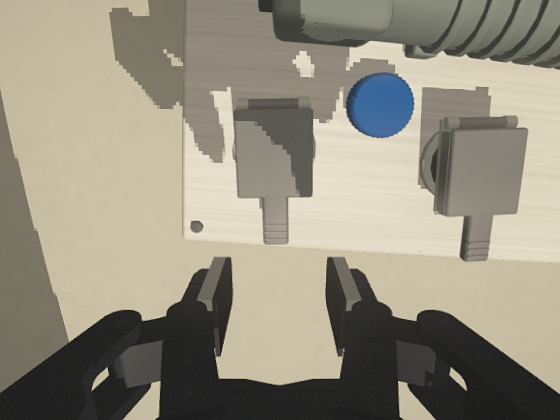

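The left tab is fully visible, spanning u 263–288 and v 197–243. The cap body is at u 234–313 and v 107–197. I'll measure it at its sunk height.

Run:
```python
from st import *
w=load('wrist8'); f=lambda u,v:onplane(w,u,v,.040)[:2].round(4)
print('tip L/R',f(263.5,243),f(288.5,243),'root',f(262,197),f(287,196),'cap far',f(235,107),f(313,107),'near',f(237,197),f(312,196))
print('depth z tab',[ptd(w,275,v).round(4).tolist() for v in (205,220,235)])
print('finger front tips',[ptd(w,u,v).round(4).tolist() for u,v in ((222,260),(340,260))])
go(.5297,.0453,-.008)
```

```text
tip L/R [0.5237 0.0531] [0.523  0.0394] root [0.5499 0.0523] [0.5498 0.039 ] cap far [0.5968 0.0628] [0.5949 0.0241] near [0.5505 0.0655] [0.5491 0.0258]
depth z tab [[0.5453, 0.0456, 0.0405], [0.537, 0.0461, 0.0408], [0.5288, 0.0465, 0.0419]]
finger front tips [[0.5392, 0.0665, 0.0947], [0.5371, 0.0197, 0.0953]]
t 10.2 tcp [0.5295 0.0441 0.0545] yaw -3.04 F [-0.23 -0.01  0.  ] gap 0.467 tilt [ 0.005  0.    -1.   ]
 delta cm [-0.02 -0.12  6.25]
```

Call:
drive_tool(deltas=[0.4,-0.3,1,0,0.4,-0.3,3,0,0.4,-0.3,4.5,0,0.4,-0.3,5.5,0,0.4,-0.3,6.0,0,0.4,-0.3,6.2,0,0.4,-0.3,6.2,0])

```text
t: 10.9
tcp_pos: [0.5343, 0.0466, -0.0075]
tool_rot: [1.0, -0.027, 0.003, 0.0]
force: [0.4, -0.2, 0.4]
finger_gap: 0.467
```

Run:
```python
from st import *
go(.534,.0469,-.008)
w=snap('wrist','wrist9');s=snap('side','side9')
a=s['frame'][175:260,240:345,::-1]; cv2.imwrite('pics/side9z.png',cv2.resize(a,None,fx=6,fy=6,interpolation=cv2.INTER_CUBIC))
```

```text
t 10.9 tcp [ 0.5343  0.0466 -0.0075] yaw -3.07 F [ 0.39 -0.2   0.4 ] gap 0.467 tilt [ 0.006  0.    -1.   ]
 delta cm [-0.03 -0.03  0.05]
```

View pics/wrist9.png

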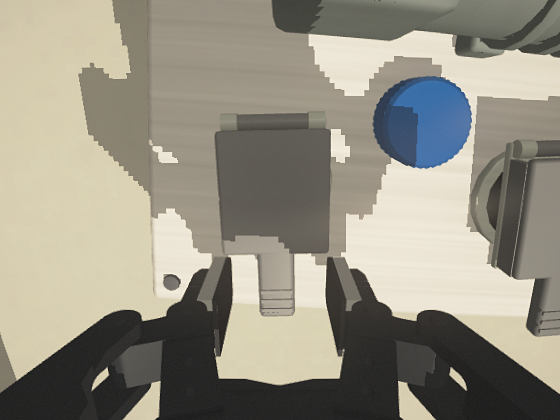

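View pics/side9z.png

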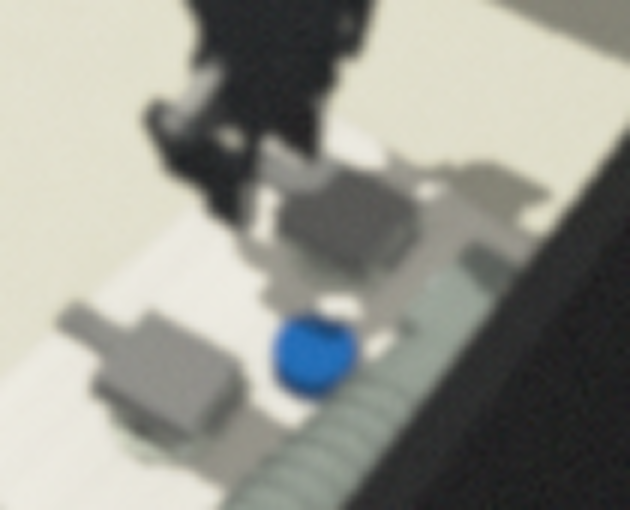

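The tab at u≈277 sits midway between the pads, which are at u≈232 and 327. Closing gently.

Call:
drive_tool(deltas=[0,0,0,0,0,0,0,0,0,0,0,0,0,0,0,0,0,0,0,0,0,0,0,0], hand=0.8, squeeze=20)

```text
t: 11.6
tcp_pos: [0.5349, 0.0472, -0.0067]
tool_rot: [1.0, -0.027, 0.004, -0.0]
force: [0.8, 5.2, 2.1]
finger_gap: 0.157
```

Run:
```python
from st import *
go(.534,.0469,-.008)
w=snap('wrist','wrist10')
print('finger tip',[ptd(w,u,v).round(4).tolist() for v in (252,256,260,264) for u in (262,266,292,296)])
b=.0645;a0=np.arctan2(8,64)
for th in np.arange(.1,1.2,.1): print(round(th,1),(100*b*(np.cos(a0)-np.cos(a0+th))).round(2),(100*b*(np.sin(a0+th)-np.sin(a0))).round(2))
```

```text
t 11.6 tcp [ 0.5349  0.0472 -0.0067] yaw -3.04 F [0.8  5.2  2.08] gap 0.157 tilt [ 0.007 -0.    -1.   ]
 delta cm [-0.09  0.04  0.13]
finger tip [[0.5505, 0.0515, 0.0398], [0.5509, 0.0499, 0.0409], [0.5501, 0.0402, 0.0401], [0.5505, 0.0387, 0.0414], [0.5489, 0.0516, 0.0397], [0.5491, 0.05, 0.0404], [0.5483, 0.0402, 0.0398], [0.5435, 0.0384, 0.0292], [0.547, 0.0517, 0.0393], [0.5473, 0.0501, 0.0401], [0.5469, 0.0403, 0.0404], [0.5434, 0.0386, 0.033], [0.5451, 0.0519, 0.0387], [0.5456, 0.0503, 0.04], [0.545, 0.0404, 0.0397], [0.5437, 0.0388, 0.0372]]
0.1 0.11 0.63
0.2 0.29 1.26
0.3 0.52 1.86
0.4 0.82 2.43
0.5 1.17 2.97
0.6 1.57 3.47
0.7 2.02 3.93
0.8 2.52 4.35
0.9 3.05 4.71
1.0 3.62 5.02
1.1 4.21 5.27
```

View pics/wrist10.png

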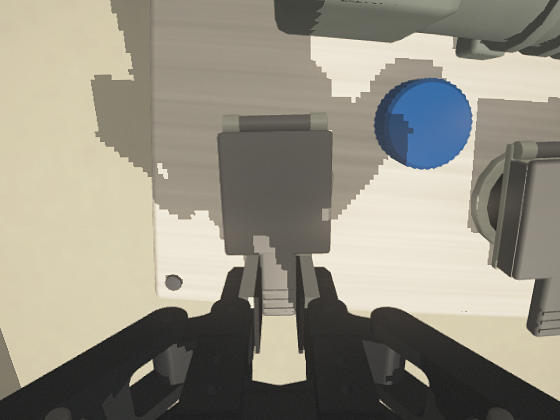

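Gripped at gap 0.157 (13.4 mm). Now I lift along the hinge arc, first to about 0.5 rad.

Call:
drive_tool(deltas=[0.05,-0.05,-0.3,0,0.1,-0.1,-0.65,0,0.2,-0.1,-1.0,0,0.3,-0.1,-1.3,0,0.4,-0.1,-1.6,0,0.5,-0.1,-1.9,0,0.7,-0.1,-2.2,0,0.85,-0.1,-2.5,0,1.0,-0.1,-2.75,0,1.2,-0.1,-3.0,0,1.2,-0.1,-3.0,0])

```text
t: 12.75
tcp_pos: [0.5464, 0.0476, 0.0236]
tool_rot: [1.0, -0.026, 0.003, -0.0]
force: [0.4, -1.6, -3.0]
finger_gap: 0.158
```

Run:
```python
from st import *
go(.534,.0469,-.008)
w=snap('wrist','wrist11');s=snap('side','side11')
a=s['frame'][160:260,240:345,::-1]; cv2.imwrite('pics/side11z.png',cv2.resize(a,None,fx=6,fy=6,interpolation=cv2.INTER_CUBIC))
```

```text
t 12.75 tcp [0.5464 0.0476 0.0236] yaw -3.03 F [ 0.4  -1.58 -3.04] gap 0.158 tilt [ 0.007 -0.    -1.   ]
 delta cm [-1.25  0.13  3.15]
```

View pics/wrist11.png

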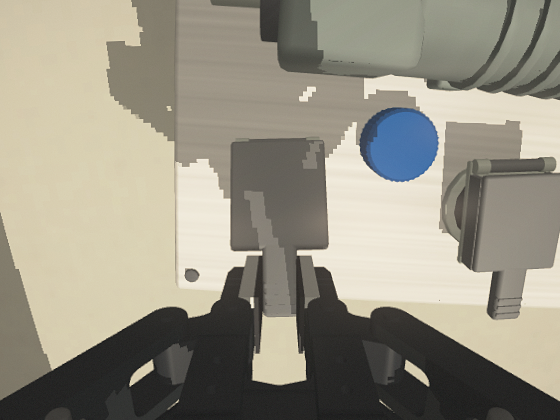

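View pics/side11z.png

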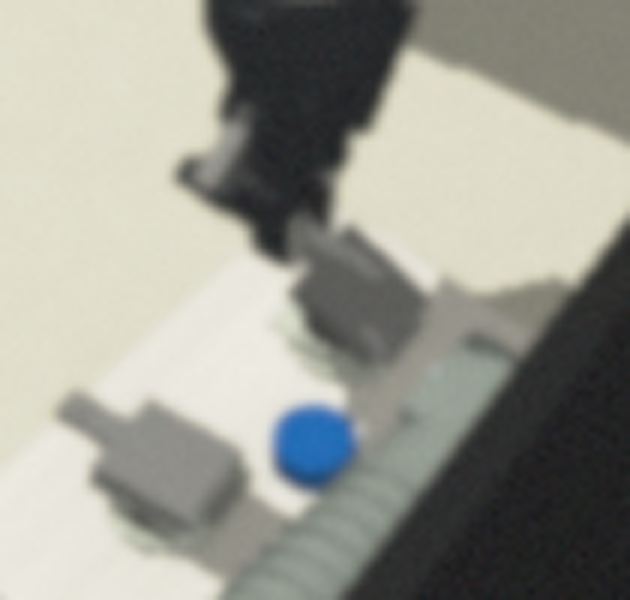

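The cap swings up with the tab still between the pads. I'll measure its angle and hinge from the depth.

```bash
cat > ang.py <<'E'
from st import *
def ang(fn,u0,u1,v0,v1):
    w=load(fn); P=np.array([ptd(w,u,v) for v in range(v0,v1,3) for u in range(u0,u1,3) if w['depth'][v,u]>0])
    for _ in range(3):
        A=np.c_[P[:,0],P[:,1],np.ones(len(P))]; c,*_=np.linalg.lstsq(A,P[:,2],rcond=None); r=P[:,2]-A@c; P=P[abs(r)<.003]
    print('slope x,y',c[:2].round(3),'angle',np.arctan(np.hypot(c[0],c[1])).round(3),'z@x=.598,y=.0435',(c@[.598,.0435,1]).round(4),len(P))
E
python3 - <<'E'
from ang import *
ang('wrist11',238,322,146,240)
E
```

```text
slope x,y [-0.521  0.015] angle 0.481 z@x=.598,y=.0435 0.0418 893
```

The angle is 0.48 rad and the hinge height matches the bolt still being sunk (6 mm down). Continuing to about 1.0 rad.

Call:
drive_tool(deltas=[0.25,0.05,-0.3,0,0.5,0.05,-0.6,0,0.75,0.05,-0.85,0,0.95,0.05,-1.1,0,1.2,0.05,-1.3,0,1.45,0.05,-1.5,0,1.7,0.05,-1.7,0,2.0,0.05,-1.85,0,2.3,0.05,-2.05,0,2.6,0.05,-2.2,0,2.6,0.05,-2.2,0])

```text
t: 13.95
tcp_pos: [0.5723, 0.046, 0.0459]
tool_rot: [1.0, -0.027, 0.003, -0.0]
force: [-1.4, 3.1, -1.8]
finger_gap: 0.155
```

Run:
```python
from ang import *
go(.534,.0469,-.008)
w=snap('wrist','wrist12');s=snap('side','side12');snap('top','top12')
a=s['frame'][160:260,240:345,::-1]; cv2.imwrite('pics/side12z.png',cv2.resize(a,None,fx=6,fy=6,interpolation=cv2.INTER_CUBIC))
```

```text
t 13.95 tcp [0.5723 0.046  0.0459] yaw -3.06 F [-1.39  3.1  -1.75] gap 0.155 tilt [ 0.007 -0.001 -1.   ]
 delta cm [-3.86  0.12  5.36]
```

View pics/wrist12.png

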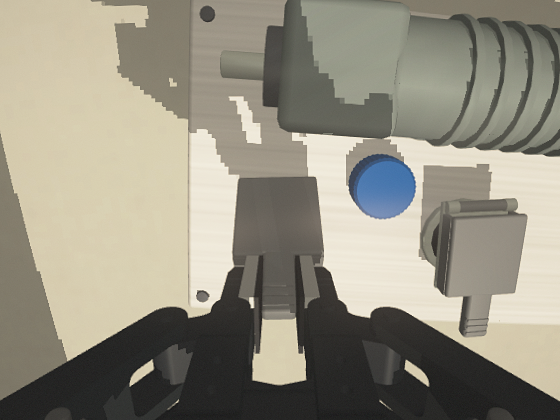

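View pics/side12z.png

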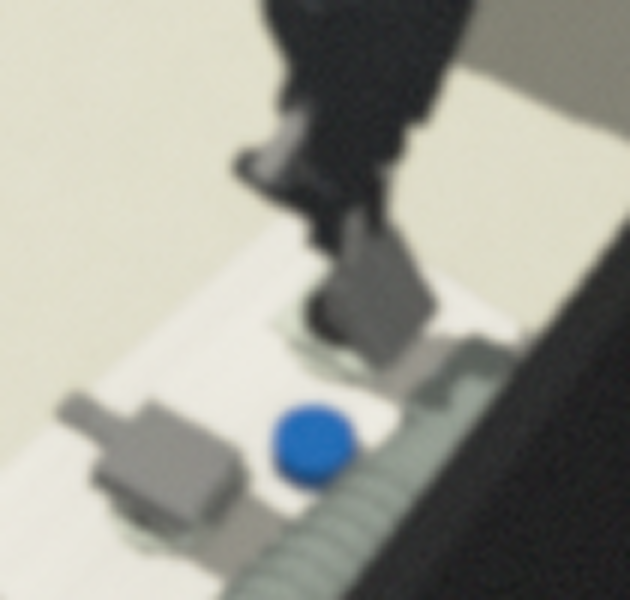

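Run:
```python
from ang import *
ang('wrist12',243,312,184,252)
print([ptd(load('wrist12'),u,v).round(4).tolist() for u,v in ((480,250),(480,270))])
a=load('top0');b=load('top12')
d=cv2.absdiff(a['frame'],b['frame']).max(2); 
cv2.imwrite('pics/top12z.png',np.hstack([a['frame'][100:300,100:480,::-1],b['frame'][100:300,100:480,::-1]]))
```

```text
slope x,y [-1.46   0.052] angle 0.971 z@x=.598,y=.0435 0.0484 528
[[0.5626, -0.0605, 0.0459], [0.5518, -0.0609, 0.0475]]
```

View pics/top12z.png

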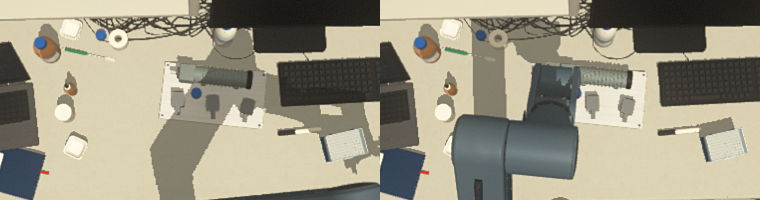

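The angle is 0.97 rad and the hinge height still fits a sunk bolt: 48.4 mm measured, 49.3 expected sunk, 55 if pulled up. I'll hold briefly and check it's steady.

Call:
drive_tool(deltas=[0,0,0,0,0,0,0,0,0,0,0,0,0,0,0,0,0,0,0,0,0,0,0,0])

```text
t: 14.7
tcp_pos: [0.5721, 0.046, 0.0458]
tool_rot: [1.0, -0.027, 0.003, -0.0]
force: [-1.4, 3.7, -2.5]
finger_gap: 0.154
```

Run:
```python
from ang import *
go(.534,.0469,-.008)
w=snap('wrist','wrist13'); ang('wrist13',243,312,184,252)
print([ptd(w,u,v).round(4).tolist() for u,v in ((480,250),(480,270))])
print(manip.sense()['qd'].round(4))
print(manip.sign_off())
```

```text
t 14.7 tcp [0.5721 0.046  0.0458] yaw -3.05 F [-1.39  3.71 -2.48] gap 0.154 tilt [ 0.007 -0.001 -1.   ]
 delta cm [-3.84  0.12  5.35]
slope x,y [-1.444  0.052] angle 0.965 z@x=.598,y=.0435 0.0485 527
[[0.5626, -0.0604, 0.0461], [0.5516, -0.0609, 0.0474]]
[-0.0006 -0.0001  0.0017 -0.0012 -0.0002 -0.0002]
the job is handed in; nothing more can be done
None
```

The loose bolt is the left one. Its cap is held open at about 0.97 rad (half open is 0.75) with its tab pinched in the gripper, and the job is handed in at about 15 s.

- **Finding it:** I pushed the caps left, then middle, then right. The left one dropped about 6 mm (47 to 40.5 mm) and stayed down after I let go. The middle one did not give under 22 N, nor the right one under 11 N. I tapped these two as well, although the first had already given.
- **Lifting it:** I pinched the left tab across its 14 mm and swung it up along the hinge arc, seeing at most about 3 N upward pull in the readings.
- **Last checks:** The angle held steady at 0.965–0.97 rad over 0.75 s, with the tab still gripped. The cap's hinge-end height was 48.5 mm, against about 49 mm expected for a sunk bolt and 55 mm if it had been pulled up, so the bolt is still down. The middle cap still reads shut. In the top picture the marker, pot and amber bottle look unmoved, and the wrist picture shows the blue cap in place. The arm hides the weighing boats in that last top picture, and the right cap looked shut there, but I did not measure it.
- **Disagreement:** The fingertips were about 33 mm above the reported TCP, by both cameras and by contact. I set all heights from what was seen and felt.

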